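# Start the food warmer

### The arm

A 7-joint arm with a two-finger parallel gripper is mounted at the origin on the work surface. World frame = base frame: x ahead of the robot, y to its left, z up, the work surface at z = 0. Lengths are in mm, angles in rad, forces in N, time in s.
With the tool pointing down it reaches from about 400 to 875 mm from the base axis. Payload 4.4 kg.
Tool frame: the origin (TCP) lies on the centre line of the jaws, within the pads' length; the fingertips stand 19 mm ahead of it and the grasp point (between the pads) is the TCP; z points along the fingers, y is the line along which they close (so a half turn about z gives the same grasp; the last joint's range is limited). The gripper opens to 85 mm and grips with 20 to 120 N. Pads are 22 mm wide; open, the fingers measure 114 mm over their backs; the gripper's body (76 mm by 85 mm) begins 54 mm behind the grasp point. The pads swing forward as they close: fully open they stand 13 mm farther back than shut.
Start: joints at [1.245, 0.628, 0.038, 1.517, -0.027, 0.996, -0.02], TCP at [167.003, -628.194, 250.313] pointing down, gripper open.
Joint ranges: [-3.06, 3.06], [-0.37, 2.12], [-1.25, 1.32], [0.18, 2.47], [-1.1, 4.24], [0.23, 1.98], [-2.94, 2.94]. Speed limits (rad/s): [2.57, 2.57, 3.14, 3.14, 3.14, 3.14, 3.14].

### API

Orientations are given as [roll, pitch, yaw] about the fixed x, y, z axes, in that order (R = Rz(yaw) Ry(pitch) Rx(roll)).
In Python, from cell import ctrl, viewer, silhouettes gives the robot as it stands.
- The arm moves only by the shell command python3 -m creep 'ROWS'. ROWS is JSON, a list of rows, each an object with "jaw": the gripper command: -1 is shut, 1 is fully open, values between are in proportion; "xyz": the shift along the tool's x, y, z in mm, a list of three; "angular": the turn, a rotation vector about the tool's x, y, z in rad, a list of three. In form: [{"jaw": jaw, "xyz": [tx, ty, tz], "angular": [rx, ry, rz]}, ...]. A call has 1 to 12 rows; each row is the pose to reach, as a shift and turn from the pose commanded when the call began, along the tool's axes at that moment; what a row does not reach only later rows make up. A row lasts 1/8 s, in which the tool goes at most 62.5 mm and 10.7 degrees, less where a joint would pass 70% of its speed; a pose out of reach is approached as far as the arm can. A call with a gripper value outside its range is refused whole. The fingers move at their own pace and stop on an object; the grip force is fixed at half the most. Time passes only in rows, so rows that repeat a pose let the fingers close. It gives the time, the measured TCP pose, the force, the opening and the grip force at its end, in the units of the state.
- ctrl.read_state(): the state, without advancing time (a new reading comes with each control period).
- viewer.get_image(name): name is "side" or "top" or "wrist"; returns (picture, depth): 480x640x3 uint8, red, green, blue; 480x640 float32, mm along the optical axis (not along the pixel's ray), 0 where there is no reading.
- viewer.camera_model(name): a dict with "fx", "fy", "cx", "cy" (pixels), "dist" ([k1, k2, p1, p2, k3] as OpenCV has them; the pictures are not rectified), "T" (4x4, takes a point from camera to world coordinates). Camera axes: x right, y down, z forward; pixel columns grow to the right and rows downward; lengths in mm; the calibration is good to about 2 mm. A picture is of the moment at which its call begins: read the wrist's pose just before it. camera_model takes no time and is no camera call; for the wrist camera it gives the pose at the moment of the call.
- ctrl.finish_job(): hands the job in; it is judged then, once.
Trained networks look in the newest picture that a camera, given by its name, has taken for a name from the list of things; names that differ only in an ending like _2 or _b are one class to them, and where a whole thing is asked for, a point or a joint stands for the part that bears it (a point fixed in the world has none). Each returns a list of dicts, best first, with "score" (0 to 1); they miss things now and then, are a little off and sometimes report something else, mostly with a low value. They report only what shows in the picture. A call takes as long as a camera call.
- silhouettes(camera, target): "pixels" (480x640 bool, what is visible of it) and "xy" ([column, row] in pixels, amid what is visible of it).
The state is a dict: "clock": time; "qpos": joint angles; "qd": joint speeds; "tau": joint torques, N m; "eef_pos": TCP position; "tool_rot": TCP orientation; "force": force on the tool from outside, world axes, zero at the start; "torque": the same for the moment, N m; "width": finger opening in mm; "gripper_force": force on a finger pad.
Only numpy, scipy, OpenCV 4.12 (cv2) and the standard library are available. Lean on these libraries where they do the work, as an engineer would, in place of code of your own. Each camera call takes 0.05 s, during which the arm holds its last target. There are 200 camera calls.

### The job

Switch on the food warmer by its control strip: press down the raised end of the rocker switch (the end nearer the robot) so that it tips fully over and stays, then press the round key all the way in so that it stays in, and then press the long bar key all the way down, hold it there without a break for at least two seconds and let it come up again. Work strictly in that order, do not press the small square key, and leave the foil pan, shaker, cup and spoon where they are.

Things in the scene. Friction and masses are not known exactly. Their poses are not given: they have to be found in the camera images.
- warmer: Fixed steel food warmer, 400 (x) x 500 (y) x 60 mm high; origin at the centre of its underside, x away from its front, z up. The front of its top (x -200 to -90 mm, 60 mm high) is the control strip: four black controls on 3 mm grey bezels in a row along y, 95 mm apart, in any order, square to the warmer. Behind it a hot plate 64 mm high carries a foil pan.
- rocker_press (a point): Where to press the rocker switch: on the mid-line of its upper face, 22 mm from the pivot towards the warmer's front (-x); moves with it, 21 mm above the strip when off, 13 mm when on. The rocker is a black slab 64 (along warmer x) x 30 x 10 mm pivoted at its middle, 12 mm above the strip; at the start its near (-x) end is up, its far end down.
- rocker (a joint): Rocker angle in rad: 0 to 0.05 at the start (off, near end up), grows as the near end goes down, 0.36 at its stop (on). It stays where it is left; friction moment 0.06 N m (about 3 N at the press point, up to 6 N with a flat fingertip near the end of the travel).
- round_key_top (a point): Centre of the top of the round key, a black disc 36 mm in diameter; its top stands 15 mm above the strip when out and 8 mm when in.
- round_key (a joint): Round key travel in m: 0 to 0.001 at the start (out), 0.007 fully in. It moves against 3.5 N of friction and stays in once pressed.
- bar_key_top (a point): Centre of the top of the long bar key, a black bar 60 mm (along the warmer's y) x 20 mm (along x); its top stands 15 mm above the strip when up, 8 mm when down.
- bar_key (a joint): Bar key travel in m: 0 up, 0.007 fully down; a spring returns it (1.5 N at the start, 5 N fully down).
- square_key_top (a point): Centre of the top of the small square key, 22 x 22 mm, black, top 15 mm above the strip: not to be pressed.
- square_key (a joint): Square key travel in m: 0 up, 0.007 down; a spring returns it (1.5 to 5 N).
- pan: Covered foil pan, loose, 250 (x) x 310 (y) x 52 mm high, on the hot plate; origin at the centre of its underside, its top about 118 mm above the counter. Bystander.
- shaker: Steel shaker, loose, 40 mm in diameter, 72 mm tall, standing on the counter in front of the control strip; origin at the centre of its underside. Bystander.
- cup: White cup, loose, 76 mm across, 90 mm tall, on the counter on the warmer's +y side; origin at the centre of its underside. Bystander.
- spoon: Steel serving spoon, loose, 240 mm long, lying on the counter on the warmer's -y side; origin under its middle. Bystander.

How it is judged (in metres and radians):
On the way, in this order (a step that is already met when the one before it is completed fails the run):
1. the rocker is tipped on (value of joint rocker above 0.29 rad), for 0.1 s.
2. the round key is in (value of joint round_key above 0.005 m), for 0.1 s.
3. the bar key is held down for two seconds (value of joint bar_key above 0.0045 m), for 2 s.
At the end, for the whole second after the job is handed in: The rocker is tipped on (over 0.29 rad), the round key is in (over 5 mm), the bar key has been held down (over 4.5 mm) for 2 s on end and is up again (under 2 mm), the square key is up, and pan, shaker, cup and spoon are within 30 mm of where they stood (value of joint rocker above 0.29 rad and value of joint round_key above 0.005 m and value of joint each of bar_key, square_key below 0.002 m and distance of each of pan, shaker, cup, spoon from where it was at the start of the episode below 0.03 m); the robot touches nothing.
It fails at once if the round key is pressed (over 3.5 mm) while the rocker is off (value of joint round_key above 0.0035 m and value of joint rocker below 0.29 rad).
It fails at once if the bar key is pressed (over 3.5 mm) while the rocker is off or the round key is out (value of joint bar_key above 0.0035 m and (value of joint rocker below 0.29 rad or value of joint round_key below 0.005 m)).
It fails at once if the square key is pressed (over 3 mm) (value of joint square_key above 0.003 m).
It fails at once if a bystander is moved more than 30 mm or lifted 15 mm (distance of any of pan, shaker, cup, spoon from where it was at the start of the episode above 0.03 m or height (world z) of pan above 0.079 m or height (world z) of any of shaker, cup, spoon above 0.015 m).
It also fails if it takes over 51 s, if anything falls off the work surface, if the arm or the gripper's body presses on something with over 40 N, if the wrist force passes 120 N, or if a joint passes its speed limit or range.

## Working session

There is one attempt and no reset: what is moved stays moved. The work goes in short steps, Python scripts to look and compute and a shell command to move; the robot and the scene stay as the last step left them, time stands still between calls to the robot, and variables do not carry over. Pictures are saved under pics/ and viewed, at most 10 in all, crops included, and the job is handed in when it is done.

```bash
mkdir -p pics; cat > h.py <<'E'
import numpy as np, cv2
from cell import ctrl, viewer, silhouettes
def unproj(cam, m, uv, d):
    K=np.array([[m['fx'],0,m['cx']],[0,m['fy'],m['cy']],[0,0,1]])
    p=cv2.undistortPoints(np.array([[uv]],float),K,np.array(m['dist']))[0,0]
    return (np.array(m['T'])@np.r_[p[0]*d,p[1]*d,d,1])[:3]
def find(cam, names, depth, m):
    for n in names:
        for r in silhouettes(cam,n)[:2]:
            px=r['pixels']; ys,xs=np.nonzero(px)
            step=max(1,len(xs)//400)
            P=np.array([unproj(cam,m,(x,y),depth[y,x]) for x,y in zip(xs[::step],ys[::step]) if depth[y,x]>0])
            if len(P): print(cam,n,round(r['score'],2),np.round(r['xy']),len(xs),'med',np.round(np.median(P,0),1),'mean',np.round(P.mean(0),1),'min',np.round(np.percentile(P,2,0)),'max',np.round(np.percentile(P,98,0)))
E
python3 - <<'E'
from h import *
s=ctrl.read_state(); print(s['clock'],s['eef_pos'],s['tool_rot'],s['width'],s['force'])
ims=[]
for c in ['top','side']:
    im,d=viewer.get_image(c); m=viewer.camera_model(c); ims.append(im)
    cv2.imwrite(f'pics/{c}0.png',im[:,:,::-1])
    find(c,['rocker_press','round_key_top','bar_key_top','square_key_top','warmer','shaker','pan','cup','spoon'],d,m)
print(ctrl.read_state()['clock'])
E
```

```text
0.0 [ 166.87840822 -627.6160648   249.39369527] [-3.13971885e+00  1.40401384e-06  2.59823360e-01] 85.29112441121275 [-0.60979728 -0.28484053  0.14335159]
top rocker_press 0.97 [339. 284.] 427 med [570.2  11.9  75.9] mean [569.9  11.9  75.8] min [540.  -3.  68.] max [601.  27.  83.]
top round_key_top 0.75 [431. 294.] 211 med [ 550.1 -180.5   73.4] mean [ 550.3 -180.9   73.3] min [ 535. -197.   68.] max [ 565. -166.   78.]
top bar_key_top 0.49 [381. 289.] 312 med [562.  -80.9  73.2] mean [561.9 -81.9  72.5] min [ 551. -112.   60.] max [575. -53.  78.]
top square_key_top 0.44 [295. 276.] 125 med [581.3 105.1  73. ] mean [581.1 104.6  72.5] min [570.  93.  62.] max [592. 116.  80.]
top warmer 0.93 [333. 260.] 23477 med [629.6  26.8  60.3] mean [661.  -20.9  59.6] min [ 507. -294.   34.] max [901. 195.  67.]
top shaker 0.63 [293. 325.] 285 med [479.7 105.2  66.2] mean [480.  105.3  62.7] min [463.  88.   0.] max [500. 124.  74.]
top pan 0.78 [384. 192.] 16958 med [760.6 -82.2 112.9] mean [762.3 -82.6 112.3] min [ 645. -231.  104.] max [885.  67. 121.]
top cup 0.81 [203. 251.] 1140 med [63
[... 960 characters left out ...]
570.4   5.2  73.3] min [539.  -8.  63.] max [600.  24.  81.]
side shaker 0.67 [261. 242.] 353 med [476.8  90.8  38.1] mean [477.2  91.7  37.2] min [460.  84.   1.] max [496. 104.  71.]
side shaker 0.63 [301. 198.] 674 med [626.2 277.8  65.6] mean [627.3 294.7  59.9] min [594. 262.  -2.] max [685. 452.  88.]
side pan 0.97 [389. 256.] 8867 med [ 757.2 -137.9  112.4] mean [ 758.9 -122.5  107.7] min [ 646. -237.   69.] max [886.  55. 119.]
side cup 0.64 [299. 198.] 680 med [624.5 277.7  65.3] mean [624.8 290.8  60. ] min [592. 262.  12.] max [660. 337.  88.]
side spoon 0.91 [388. 383.] 1252 med [ 648.6 -402.3   12.5] mean [ 662.  -400.    11.6] min [ 542. -415.   -1.] max [ 775. -374.   20.]
1.0
```

View pics/top0.png

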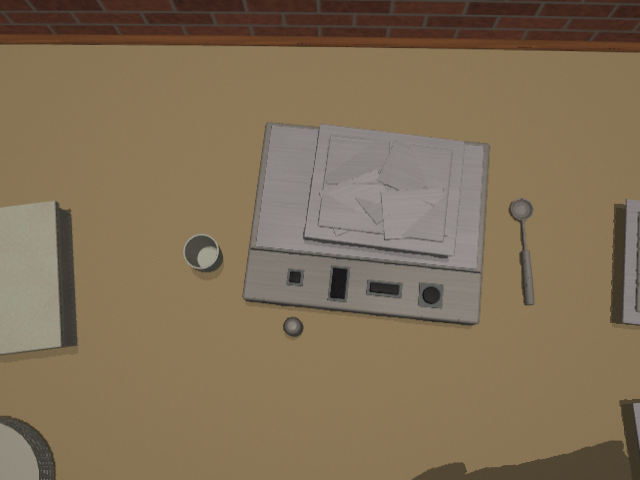

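The picture shows the square key at (295,277), rocker (339,284), bar (384,288) and round key (431,295), and the networks agree. The warmer's yaw is about -0.108. Next I move above the rocker with the jaws shut.

```bash
python3 -m creep '[{"jaw":-1,"xyz":[60,-60,6],"angular":[0,0,0.1]},{"jaw":-1,"xyz":[120,-118,12],"angular":[0,0,0.2]},{"jaw":-1,"xyz":[180,-177,18],"angular":[0,0,0.3]},{"jaw":-1,"xyz":[240,-236,24],"angular":[0,0,0.368]},{"jaw":-1,"xyz":[300,-295,30],"angular":[0,0,0.368]},{"jaw":-1,"xyz":[360,-354,36],"angular":[0,0,0.368]},{"jaw":-1,"xyz":[420,-412,42],"angular":[0,0,0.368]},{"jaw":-1,"xyz":[480,-471,48],"angular":[0,0,0.368]},{"jaw":-1,"xyz":[532,-522,50],"angular":[0,0,0.368]},{"jaw":-1,"xyz":[532,-522,50],"angular":[0,0,0.368]},{"jaw":-1,"xyz":[532,-522,50],"angular":[0,0,0.368]},{"jaw":-1,"xyz":[532,-522,50],"angular":[0,0,0.368]}]'
python3 - <<'E'
from h import *
s=ctrl.read_state(); print(s['clock'],s['eef_pos'],s['tool_rot'],s['width'],s['force'])
im,d=viewer.get_image('wrist'); m=viewer.camera_model('wrist')
cv2.imwrite('pics/w1.png',im[:,:,::-1])
find('wrist',['rocker_press','round_key_top','bar_key_top','square_key_top'],d,m)
E
```

```text
clock: 2.5
eef_pos: [548.2, 15.0, 200.4]
tool_rot: [-3.142, -0.001, -0.108]
force: [0.6, -0.7, 0.2]
width: -0.4
gripper_force: 0.0
2.5 [548.23828922  15.0382514  200.44325159] [-3.14154521e+00 -9.35587226e-04 -1.07663732e-01] -0.39415708677947514 [ 0.56662082 -0.74671974  0.21951661]
wrist rocker_press 0.73 [320. 200.] 3951 med [578.4  22.2  75.9] mean [577.9  22.3  76. ] min [547.   7.  70.] max [607.  37.  81.]
wrist round_key_top 0.77 [594. 198.] 2489 med [ 559.3 -166.5   72.2] mean [ 559.2 -166.9   71.1] min [ 542. -185.   62.] max [ 574. -153.   74.]
wrist bar_key_top 0.88 [454. 194.] 2630 med [570.1 -71.5  73.5] mean [569.8 -71.7  73. ] min [ 559. -100.   66.] max [580. -43.  75.]
wrist bar_key_top 0.55 [596. 200.] 2460 med [ 559.2 -166.7   72.3] mean [ 559.  -167.1   71.3] min [ 543. -185.   62.] max [ 574. -153.   74.]
wrist square_key_top 0.86 [191. 198.] 1126 med [587.7 113.   74.9] mean [587.6 113.2  74. ] min [576. 104.  65.] max [598. 125.  76.]
```

View pics/w1.png

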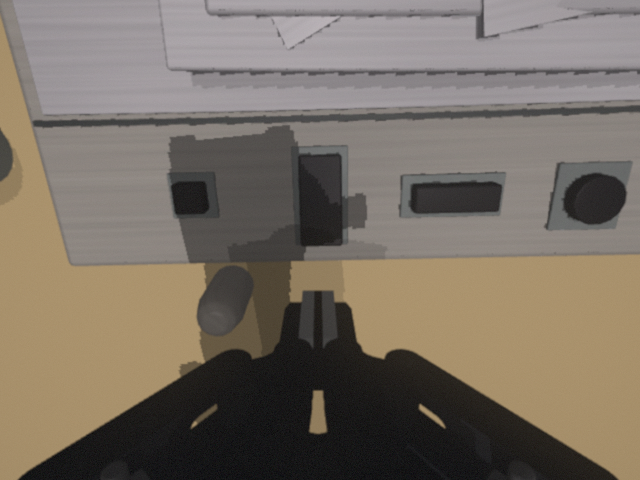

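The wrist picture shows the rocker at (320,200), bar (455,197), round key (595,198), square key (190,197) and closed fingertips at (318,295). The wrist fixes are about 12 mm off the top camera's, so I check which is right using the fingertips in both cameras.

```bash
python3 - <<'E'
from h import *
s=ctrl.read_state(); print(s['clock'],s['eef_pos'],np.abs(s['qd']).max())
im,d=viewer.get_image('wrist'); m=viewer.camera_model('wrist'); print(np.round(m['T'],3).tolist(), {k:m[k] for k in('fx','cx','cy','dist')})
find('wrist',['rocker_press','round_key_top','bar_key_top','square_key_top'],d,m)
K=np.array([[m['fx'],0,m['cx']],[0,m['fy'],m['cy']],[0,0,1]])
for z in (181.4,): 
    Ti=np.linalg.inv(m['T']); print('tip px',cv2.projectPoints(np.array([[548.2,15.,z]]),cv2.Rodrigues(Ti[:3,:3])[0],Ti[:3,3],K,np.array(m['dist']))[0].ravel())
for y in (293,297,305): print(y,[np.round(unproj('w',m,(x,y),d[y,x]),1).tolist() for x in (306,318,329)])
im,d=viewer.get_image('top'); m=viewer.camera_model('top')
cv2.imwrite('pics/t1.png',cv2.resize(im[200:360,240:460,::-1],None,fx=3.5,fy=3.5))
im2,d2=viewer.get_image('side'); m2=viewer.camera_model('side')
cv2.imwrite('pics/s1.png',cv2.resize(im2[120:340,200:440,::-1],None,fx=2.7,fy=2.7))
for M,n in((m,'top'),(m2,'side')):
    K=np.array([[M['fx'],0,M['cx']],[0,M['fy'],M['cy']],[0,0,1]]);Ti=np.linalg.inv(M['T'])
    print(n,'tip px',cv2.projectPoints(np.array([[548.2,15.,181.4]]),cv2.Rodrigues(Ti[:3,:3])[0],Ti[:3,3],K,np.array(M['dist']))[0].ravel())
E
```

```text
2.75 [546.65571976  12.41470507 200.18035607] 0.03046526275120401
[[-0.109, -0.939, -0.325, 631.351], [-0.994, 0.103, 0.035, 2.791], [0.0, 0.327, -0.945, 323.733], [0.0, 0.0, 0.0, 1.0]] {'fx': 365.23636446768666, 'cx': 317.65563904452836, 'cy': 233.77456747581982, 'dist': array([0.02028969, 0.        , 0.        , 0.        , 0.        ])}
wrist rocker_press 0.6 [318. 196.] 3922 med [573.2  10.1  76.5] mean [572.8  10.1  76.6] min [543.  -5.  71.] max [602.  25.  82.]
wrist round_key_top 0.72 [591. 196.] 2514 med [ 551.9 -179.    74.2] mean [ 551.6 -179.3   73.1] min [ 535. -197.   64.] max [ 567. -165.   75.]
wrist bar_key_top 0.6 [449. 195.] 2602 med [563.7 -83.5  74.8] mean [563.6 -83.   74.3] min [ 553. -112.   66.] max [574. -55.  76.]
wrist bar_key_top 0.53 [272. 136.] 107812 med [610.9  44.   60.5] mean [606.   24.8  61.3] min [ 519. -204.   59.] max [700. 195.  65.]
wrist square_key_top 0.73 [318. 196.] 3942 med [573.4  10.5  76.6] mean [572.8  10.4  76.6] min [542.  -4.  71.] max [602.  25.  82.]
wrist square_key_top 0.57 [186. 194.] 1066 med [583.9 100.7  74.8] mean [583.8 100.8  74.1] min [573.  91.  67.] max [594. 112.  76.]
tip px [310.68043221 307.83929673]
293 [[559.0, 15.6, 187.6], [558.9, 10.6, 188.3], [558.5, 6.0, 188.6]]
297 [[559.3, 15.4, 191.5], [558.4, 10.6, 190.8], [558.5, 6.1, 192.0]]
305 [[559.1, 15.3, 197.5], [557.8, 10.7, 196.1], [557.7, 6.4, 196.9]]
top tip px [336.83265325 286.37619768]
side tip px [290.70123166 207.56648113]
```

View pics/s1.png

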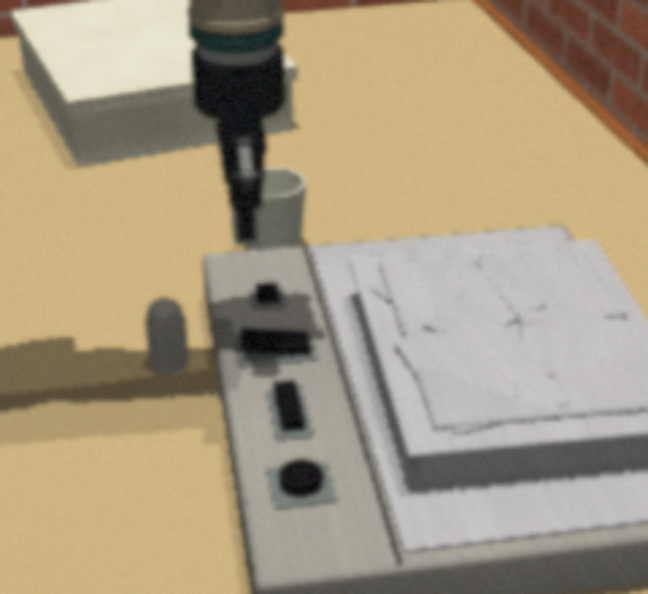

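The earlier picture was taken while the arm was still moving. Settled, the cameras agree: rocker centre (571.5,11), bar (563,-83), round (551,-180). The side view shows the finger above the strip's near edge, clear of everything. I go down in steps.

```bash
python3 -m creep '[{"jaw":-1,"xyz":[0,-1,50],"angular":[0,0,0]},{"jaw":-1,"xyz":[0,-1,90],"angular":[0,0,0]},{"jaw":-1,"xyz":[0,-1,98],"angular":[0,0,0]},{"jaw":-1,"xyz":[0,-1,100],"angular":[0,0,0]},{"jaw":-1,"xyz":[0,-1,102],"angular":[0,0,0]},{"jaw":-1,"xyz":[0,-1,104],"angular":[0,0,0]},{"jaw":-1,"xyz":[0,-1,105],"angular":[0,0,0]},{"jaw":-1,"xyz":[0,-1,105],"angular":[0,0,0]}]'
```

```text
clock: 4.1
eef_pos: [547.7, 13.9, 95.9]
tool_rot: [-3.141, -0.001, -0.108]
force: [-0.6, 0.2, 4.1]
width: 0.2
gripper_force: 1.9
```

```bash
python3 -m creep '[{"jaw":-1,"xyz":[0,0,2],"angular":[0,0,0]},{"jaw":-1,"xyz":[0,0,3],"angular":[0,0,0]},{"jaw":-1,"xyz":[0,0,4],"angular":[0,0,0]},{"jaw":-1,"xyz":[0,0,4],"angular":[0,0,0]}]'
```

```text
clock: 4.6
eef_pos: [547.3, 14.0, 92.9]
tool_rot: [-3.141, -0.001, -0.108]
force: [-3.7, -0.7, 16.4]
width: -0.2
gripper_force: 8.3
```

```bash
python3 -m creep '[{"jaw":-1,"xyz":[0,0,1],"angular":[0,0,0]},{"jaw":-1,"xyz":[0,0,1],"angular":[0,0,0]},{"jaw":-1,"xyz":[0,0,1],"angular":[0,0,0]}]'
python3 -m creep '[{"jaw":-1,"xyz":[0,0,-30],"angular":[0,0,0]},{"jaw":-1,"xyz":[0,0,-60],"angular":[0,0,0]},{"jaw":-1,"xyz":[0,0,-60],"angular":[0,0,0]},{"jaw":-1,"xyz":[0,0,-60],"angular":[0,0,0]},{"jaw":-1,"xyz":[0,0,-60],"angular":[0,0,0]}]'
python3 - <<'E'
from h import *
im,d=viewer.get_image('wrist'); m=viewer.camera_model('wrist'); s=ctrl.read_state(); print(s['eef_pos'])
r=silhouettes('wrist','rocker_press')[0]; print(r['score'],r['xy'])
ys,xs=np.nonzero(cv2.erode(r['pixels'].astype(np.uint8),np.ones((5,5))))
P=np.array([unproj('w',m,(x,y),d[y,x]) for x,y in list(zip(xs,ys))[::5] if d[y,x]>0])
u=(P[:,:2]-P[:,:2].mean(0))@[.994,-.107]; print(np.polyfit(u,P[:,2],1), P.mean(0))
find('wrist',['round_key_top','bar_key_top'],d,m)
E
```

```text
clock: 4.97
eef_pos: [547.3, 14.0, 92.7]
tool_rot: [-3.141, -0.001, -0.108]
force: [-5.4, -0.1, 23.2]
width: -0.1
gripper_force: 12.1
clock: 5.6
eef_pos: [546.4, 13.9, 149.2]
tool_rot: [3.141, 0.002, -0.108]
force: [-0.9, -0.5, 0.0]
width: 0.1
gripper_force: 0.0
[546.47453669  13.92468494 149.21395142]
0.84 [318.0, 213.4]
[ 0.17566945 77.49402577] [574.84942583  11.09633126  77.49402577]
wrist round_key_top 0.64 [633. 217.] 863 med [ 551.9 -165.3   69. ] mean [ 551.8 -165.8   69.1] min [ 538. -171.   63.] max [ 564. -163.   75.]
wrist bar_key_top 0.73 [486. 215.] 4152 med [564.8 -83.2  74.5] mean [564.4 -82.5  73.8] min [ 553. -112.   65.] max [574. -54.  76.]
```

The rocker's slope is now +0.18 rad against -0.18 before, so it is fully over. Next the round key.

```bash
python3 -m creep '[{"jaw":-1,"xyz":[7,55,0],"angular":[0,0,0]},{"jaw":-1,"xyz":[14,110,0],"angular":[0,0,0]},{"jaw":-1,"xyz":[21,165,0],"angular":[0,0,0]},{"jaw":-1,"xyz":[25,192,0],"angular":[0,0,0]},{"jaw":-1,"xyz":[25,192,0],"angular":[0,0,0]},{"jaw":-1,"xyz":[25,192,0],"angular":[0,0,0]},{"jaw":-1,"xyz":[25,192,20],"angular":[0,0,0]},{"jaw":-1,"xyz":[25,192,45],"angular":[0,0,0]},{"jaw":-1,"xyz":[25,192,53],"angular":[0,0,0]},{"jaw":-1,"xyz":[25,192,57],"angular":[0,0,0]},{"jaw":-1,"xyz":[25,192,60],"angular":[0,0,0]},{"jaw":-1,"xyz":[25,192,60],"angular":[0,0,0]}]'
```

```text
clock: 7.3
eef_pos: [551.8, -179.6, 90.8]
tool_rot: [3.141, -0.001, -0.108]
force: [-0.2, -0.1, -0.1]
width: 0.1
gripper_force: 0.0
```

```bash
python3 -m creep '[{"jaw":-1,"xyz":[0,0,2],"angular":[0,0,0]},{"jaw":-1,"xyz":[0,0,4],"angular":[0,0,0]},{"jaw":-1,"xyz":[0,0,5],"angular":[0,0,0]},{"jaw":-1,"xyz":[0,0,6],"angular":[0,0,0]},{"jaw":-1,"xyz":[0,0,6],"angular":[0,0,0]}]'
```

```text
clock: 7.92
eef_pos: [552.0, -179.9, 86.7]
tool_rot: [3.141, -0.002, -0.108]
force: [-3.9, 2.5, 21.0]
width: 0.1
gripper_force: 10.1
```

```bash
python3 -m creep '[{"jaw":-1,"xyz":[0,0,-30],"angular":[0,0,0]},{"jaw":-1,"xyz":[0,0,-66],"angular":[0,0,0]},{"jaw":-1,"xyz":[1,-50,-66],"angular":[0,0,0]},{"jaw":-1,"xyz":[1,-98,-66],"angular":[0,0,0]},{"jaw":-1,"xyz":[1,-98,-66],"angular":[0,0,0]},{"jaw":-1,"xyz":[1,-98,-66],"angular":[0,0,0]},{"jaw":-1,"xyz":[1,-98,-66],"angular":[0,0,0]}]'
python3 - <<'E'
from h import *
im,d=viewer.get_image('wrist'); m=viewer.camera_model('wrist'); s=ctrl.read_state(); print(s['eef_pos'])
cv2.imwrite('pics/w2.png',im[:,:,::-1])
find('wrist',['rocker_press','round_key_top','bar_key_top'],d,m)
E
```

```text
clock: 8.8
eef_pos: [562.6, -84.2, 150.2]
tool_rot: [3.14, 0.0, -0.111]
force: [-0.3, -0.5, -0.2]
width: 0.1
gripper_force: 0.0
[562.62688525 -84.15943299 150.21603265]
wrist rocker_press 0.97 [157. 258.] 5568 med [575.6   9.5  77. ] mean [574.4   9.6  76.6] min [541.  -5.  64.] max [602.  27.  82.]
wrist rocker_press 0.44 [ 15. 256.] 1163 med [582.3  93.9  72.7] mean [582.4  95.3  71.3] min [571.  92.  63.] max [593. 104.  76.]
wrist round_key_top 0.88 [476. 257.] 2658 med [ 552.7 -180.2   67.5] mean [ 552.3 -180.3   67.3] min [ 535. -197.   63.] max [ 568. -165.   69.]
wrist bar_key_top 0.8 [315. 256.] 3715 med [565.  -84.   74.5] mean [564.6 -84.1  73.6] min [ 552. -112.   64.] max [574. -56.  76.]
wrist bar_key_top 0.22 [327. 202.] 103251 med [591.7 -93.6  60. ] mean [584.2 -91.8  60.7] min [ 510. -270.   58.] max [647.  96.  65.]
```

View pics/w2.png

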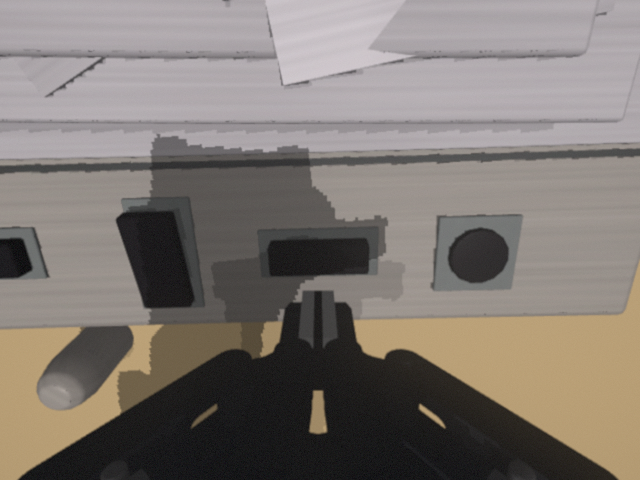

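The picture shows the round key flush at (477,256), with its top at 67.5 mm (in), the rocker tipped towards the robot, and the bar at (318,256) right ahead of the fingers. Next I press and hold the bar.

```bash
python3 -m creep '[{"jaw":-1,"xyz":[0,0,30],"angular":[0,0,0]},{"jaw":-1,"xyz":[0,0,48],"angular":[0,0,0]},{"jaw":-1,"xyz":[0,0,54],"angular":[0,0,0]},{"jaw":-1,"xyz":[0,0,58],"angular":[0,0,0]},{"jaw":-1,"xyz":[0,0,62],"angular":[0,0,0]},{"jaw":-1,"xyz":[0,0,65],"angular":[0,0,0]},{"jaw":-1,"xyz":[0,0,66],"angular":[0,0,0]},{"jaw":-1,"xyz":[0,0,66],"angular":[0,0,0]},{"jaw":-1,"xyz":[0,0,66],"angular":[0,0,0]},{"jaw":-1,"xyz":[0,0,66],"angular":[0,0,0]}]'
```

```text
clock: 10.25
eef_pos: [562.7, -82.6, 86.8]
tool_rot: [3.142, -0.001, -0.109]
force: [-6.7, 0.8, 20.5]
width: -0.2
gripper_force: 10.2
```

Bottomed (20 N at the same depth as the round key). I hold for 3 s, then lift.

```bash
H='see rows'; python3 -m creep '[{"jaw":-1,"xyz":[0,0,0],"angular":[0,0,0]},{"jaw":-1,"xyz":[0,0,0],"angular":[0,0,0]},{"jaw":-1,"xyz":[0,0,0],"angular":[0,0,0]},{"jaw":-1,"xyz":[0,0,0],"angular":[0,0,0]},{"jaw":-1,"xyz":[0,0,0],"angular":[0,0,0]},{"jaw":-1,"xyz":[0,0,0],"angular":[0,0,0]},{"jaw":-1,"xyz":[0,0,0],"angular":[0,0,0]},{"jaw":-1,"xyz":[0,0,0],"angular":[0,0,0]},{"jaw":-1,"xyz":[0,0,0],"angular":[0,0,0]},{"jaw":-1,"xyz":[0,0,0],"angular":[0,0,0]},{"jaw":-1,"xyz":[0,0,0],"angular":[0,0,0]},{"jaw":-1,"xyz":[0,0,0],"angular":[0,0,0]}]'
python3 -m creep '[{"jaw":-1,"xyz":[0,0,0],"angular":[0,0,0]},{"jaw":-1,"xyz":[0,0,0],"angular":[0,0,0]},{"jaw":-1,"xyz":[0,0,0],"angular":[0,0,0]},{"jaw":-1,"xyz":[0,0,0],"angular":[0,0,0]},{"jaw":-1,"xyz":[0,0,0],"angular":[0,0,0]},{"jaw":-1,"xyz":[0,0,0],"angular":[0,0,0]},{"jaw":-1,"xyz":[0,0,0],"angular":[0,0,0]},{"jaw":-1,"xyz":[0,0,0],"angular":[0,0,0]},{"jaw":-1,"xyz":[0,0,0],"angular":[0,0,0]},{"jaw":-1,"xyz":[0,0,0],"angular":[0,0,0]},{"jaw":-1,"xyz":[0,0,0],"angular":[0,0,0]},{"jaw":-1,"xyz":[0,0,0],"angular":[0,0,0]}]'
python3 -m creep '[{"jaw":-1,"xyz":[0,0,-30],"angular":[0,0,0]},{"jaw":-1,"xyz":[0,0,-66],"angular":[0,0,0]},{"jaw":-1,"xyz":[0,0,-100],"angular":[0,0,0]},{"jaw":-1,"xyz":[0,0,-100],"angular":[0,0,0]},{"jaw":-1,"xyz":[0,0,-100],"angular":[0,0,0]},{"jaw":-1,"xyz":[0,0,-100],"angular":[0,0,0]},{"jaw":-1,"xyz":[0,0,-100],"angular":[0,0,0]}]'
python3 - <<'E'
from h import *
im,d=viewer.get_image('wrist'); m=viewer.camera_model('wrist')
find('wrist',['rocker_press','round_key_top','bar_key_top','square_key_top','shaker'],d,m)
E
```

```text
clock: 11.75
eef_pos: [562.8, -82.7, 86.8]
tool_rot: [3.142, -0.001, -0.109]
force: [-6.4, 0.0, 20.3]
width: 0.1
gripper_force: 10.2
clock: 13.25
eef_pos: [562.7, -82.6, 86.8]
tool_rot: [3.142, -0.001, -0.109]
force: [-6.2, 1.2, 20.4]
width: -0.1
gripper_force: 10.2
clock: 14.12
eef_pos: [562.4, -82.2, 183.4]
tool_rot: [3.142, 0.002, -0.108]
force: [0.6, -0.8, -0.6]
width: 0.1
gripper_force: 0.0
wrist rocker_press 0.68 [178. 237.] 4135 med [575.7   9.4  77.3] mean [574.6   9.4  76.9] min [542.  -5.  67.] max [603.  25.  83.]
wrist round_key_top 0.93 [463. 236.] 2038 med [ 552.7 -180.6   67.7] mean [ 552.4 -180.6   67.6] min [ 536. -197.   64.] max [ 568. -165.   69.]
wrist bar_key_top 0.56 [319. 237.] 2767 med [565.  -84.2  74.7] mean [564.6 -84.1  74. ] min [ 553. -112.   65.] max [574. -56.  76.]
wrist square_key_top 0.98 [ 47. 236.] 1521 med [584.1 100.1  74.5] mean [583.8 101.   72.7] min [572.  92.  63.] max [594. 116.  76.]
wrist shaker 0.55 [112. 334.] 3833 med [489.8  95.6  53.7] mean [488.5  97.7  48.7] min [470.  86.   6.] max [500. 117.  73.]
```

The bar is up (74.7 mm), the round key is in (67.7 mm) and the rocker is on.

```bash
python3 -c "
from cell import ctrl
print(ctrl.finish_job())"
```

```text
the job is handed in; nothing more can be done
None
```

The job is handed in at about 14 s, verdict not shown: in the images the rocker is tipped on, the round key is in, and the bar key is up again after a 3 s hold; the square key was not pressed and the bystanders were not touched.

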